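Sweep the leftover bolts into the catch pan

TASK

Clear the leftover bolts off the bench: with the fingertips, sweep all three loose bolts along the bench top through the open front of the grey catch pan, until every bolt lies completely inside it, with nothing sticking out over the front edge. Only push them: do not pick any of them up, and leave the padlock, the bearing and the red-lidded jar of nails in front of the toolbox where they are.

Things in the scene. Friction and masses are not known exactly. Their poses are not given: they have to be found in the camera images.
- catch_pan: Fixed grey sheet-steel catch pan like a wide dustpan: flat floor, walls on three sides, open front. Origin: centre of its footprint on the bench; x points from the open front to the back wall, y along the front. Inside 160 mm deep (x -80 to +80 mm), 220 mm wide (y -110 to +110 mm). Walls 3 mm thick, 30 mm high; floor 2 mm thick. Screw tabs stick out 17 mm beyond the side walls.
- pan_front (a point): Middle of the catch pan's open front edge, at bench height; from here the floor ramps up to its 2 mm over the first 16 mm. Same axes as the pan.
- bolt_a: Loose hex bolt with a nut on it, bare steel, lying on the bench, 56 mm long, 18 mm across, 16 mm high, under 0.15 kg. Origin under the middle of its length, on the bench as it first lies; its y axis runs along the bolt, head at +y. It can roll and turn when pushed.
- bolt_a_head (a point): Centre of the end face of that bolt's head (28 mm from the bolt's middle, about 8 mm above the bench).
- bolt_a_tip (a point): Centre of the end face of that bolt's thread, at the other end (28 mm from the bolt's middle, about 8 mm above the bench).
- bolt_b: Loose hex bolt with a nut on it, bare steel, lying on the bench, 56 mm long, 18 mm across, 16 mm high, under 0.15 kg. Origin under the middle of its length, on the bench as it first lies; its y axis runs along the bolt, head at +y. It can roll and turn when pushed.
- bolt_b_head (a point): Centre of the end face of that bolt's head (28 mm from the bolt's middle, about 8 mm above the bench).
- bolt_b_tip (a point): Centre of the end face of that bolt's thread, at the other end (28 mm from the bolt's middle, about 8 mm above the bench).
- bolt_c: Loose hex bolt with a nut on it, bare steel, lying on the bench, 67 mm long, 20 mm across, 17 mm high, under 0.15 kg. Origin under the middle of its length, on the bench as it first lies; its y axis runs along the bolt, head at +y. It can roll and turn when pushed.
- bolt_c_head (a point): Centre of the end face of that bolt's head (33 mm from the bolt's middle, about 9 mm above the bench).
- bolt_c_tip (a point): Centre of the end face of that bolt's thread, at the other end (33 mm from the bolt's middle, about 9 mm above the bench).
- padlock: Bystander: loose brass padlock lying flat, 75x45x20 mm. Origin at the centre of its underside.
- jar_nails: Bystander: loose glass jar of nails with a red lid, standing in front of the toolbox (a like jar at the back of the bench is fixed), 60 mm in diameter, 76 mm high. Origin at the centre of its underside.
- bearing: Bystander: loose steel ball bearing lying flat, a ring 53 mm in diameter and 16 mm high. Origin at the centre of its underside.

How it is judged (in metres and radians):
At the end, for the whole second after the job is handed in: All three bolts lie at rest (slower than 20 mm/s) and low (origin below 45 mm) in the catch pan, both ends of each bolt behind the front edge and between the walls (x of bolt_a_head in the frame of catch_pan between -0.08 and 0.085 m and y of bolt_a_head in the frame of catch_pan between -0.113 and 0.113 m and x of bolt_a_tip in the frame of catch_pan between -0.08 and 0.085 m and y of bolt_a_tip in the frame of catch_pan between -0.113 and 0.113 m and height (world z) of each of bolt_a, bolt_b, bolt_c below 0.045 m and linear speed of each of bolt_a, bolt_b, bolt_c below 0.02 m/s and x of bolt_b_head in the frame of catch_pan between -0.08 and 0.085 m and y of bolt_b_head in the frame of catch_pan between -0.113 and 0.113 m and x of bolt_b_tip in the frame of catch_pan between -0.08 and 0.085 m and y of bolt_b_tip in the frame of catch_pan between -0.113 and 0.113 m and x of bolt_c_head in the frame of catch_pan between -0.08 and 0.085 m and y of bolt_c_head in the frame of catch_pan between -0.113 and 0.113 m and x of bolt_c_tip in the frame of catch_pan between -0.08 and 0.085 m and y of bolt_c_tip in the frame of catch_pan between -0.113 and 0.113 m); the robot touches nothing.
It fails at once if a bolt is lifted more than 27 mm off the bench outside the pan ((height (world z) of bolt_a above 0.027 m and not (x of bolt_a in the frame of catch_pan between -0.08 and 0.085 m and y of bolt_a in the frame of catch_pan between -0.113 and 0.113 m)) or (height (world z) of bolt_b above 0.027 m and not (x of bolt_b in the frame of catch_pan between -0.08 and 0.085 m and y of bolt_b in the frame of catch_pan between -0.113 and 0.113 m)) or (height (world z) of bolt_c above 0.027 m and not (x of bolt_c in the frame of catch_pan between -0.08 and 0.085 m and y of bolt_c in the frame of catch_pan between -0.113 and 0.113 m))).
It fails at once if the padlock is moved by more than 15 mm (distance of padlock from where it was at the start of the episode above 0.015 m).
It fails at once if the jar of nails is moved by more than 15 mm (distance of jar_nails from where it was at the start of the episode above 0.015 m).
It fails at once if the bearing is moved by more than 15 mm (distance of bearing from where it was at the start of the episode above 0.015 m).
It also fails if it takes over 72 s, if anything falls off the work surface, if the arm or the gripper's body presses on something with over 40 N, if the wrist force passes 120 N, or if a joint passes its speed limit or range.

ROBOT

A 6-joint arm with a two-finger parallel gripper is mounted at the origin on a cart in front of the work surface, level with it; the furniture and walls round the work are solid. World frame = base frame: x ahead of the robot, y to its left, z up, the work surface at z = 0. Lengths are in m, angles in degrees, forces in N, time in s.
With the tool pointing down it reaches from about 0.4 to 0.825 m from the base axis. Payload 7 kg.
Tool frame: the origin (TCP) lies midway between the tips of the shut fingers; the grasp point (between the pads) lies 19 mm behind it; z points along the fingers, y is the direction in which the jaws open and shut (so a half turn about z gives the same grasp; the last joint's range is limited). The gripper opens to 88 mm and grips with 3 to 60 N. Pads are 19 mm wide; open, the fingers measure 130 mm over their backs; the gripper's body (78 mm by 193 mm) begins 47 mm behind the grasp point.
Start: joints at [85.147, 20.546, 0.682, 0, -70.136, -16.507], TCP at [0.246, 0.629, 0.227] pointing down, gripper open.
Joint ranges: [-176.03, 176.03], [-82.01, 121.73], [-58.28, 71.71], [-173.87, 95.51], [-174.79, -0.11], [-173.66, 173.66]. Speed limits (degrees/s): [136.94, 136.94, 172.46, 180, 180, 180].

INTERFACE

Orientations are given as [roll, pitch, yaw] about the fixed x, y, z axes, in that order (R = Rz(yaw) Ry(pitch) Rx(roll)).
In Python, from plant import get_state, capture, get_calibration, close_job, boxes_of, cut_out gives the robot as it stands.
- The arm moves only by the tool apply_moves, never from a script. Its argument "commands" is a list of rows, each an object with "grip": the closure, from 0 (fully open) to 1 (shut); "slide": the shift along the tool's x, y, z in m, a list of three; "roll": the turn about the tool's z in degrees. In form: [{"grip": grip, "slide": [x, y, z], "roll": roll}, ...]. A call has 1 to 5 rows; each row is the pose to reach, as a shift and turn from the pose commanded when the call began, along the tool's axes at that moment; what a row does not reach only later rows make up. A row lasts 1/8 s, in which the tool goes at most 62.5 mm and 10.7 degrees, less where a joint would pass 70% of its speed; a pose out of reach is approached as far as the arm can. A call with a gripper value outside its range is refused whole. The fingers move at their own pace and stop on an object; "grip_force" is the grip in N (left out, the last holds). Time passes only in rows, so rows that repeat a pose let the fingers close. It gives the time, the measured TCP pose, the force and the opening at its end, in the units of the state.
- get_state(): the state, without advancing time (a new reading comes with each control period).
- capture(name): name is "scene" or "top" or "wrist"; returns (picture, depth): 480x640x3 uint8, red, green, blue; 480x640 float32, m along the optical axis (not along the pixel's ray), 0 where there is no reading.
- get_calibration(name): a dict with "mtx" (3x3 intrinsics, pixels), "R" (3x3) and "t" (3): a world point X has camera coordinates R X + t. Camera axes: x right, y down, z forward; pixel columns grow to the right and rows downward; lengths in m; the calibration is good to about 2 mm. The wrist camera is an equidistant fisheye: a pixel r from the principal point sees the ray r / f radians off the axis. A picture is of the moment at which its call begins: read the wrist's pose just before it. get_calibration takes no time and is no camera call; for the wrist camera it gives the pose at the moment of the call.
- close_job(): hands the job in, once; it reports no verdict.
Trained networks look in the newest picture that a camera, given by its name, has taken for a name from the list of things; names that differ only in an ending like _2 or _b are one class to them, and where a whole thing is asked for, a point or a joint stands for the part that bears it (a point fixed in the world has none). Each returns a list of dicts, best first, with "score" (0 to 1); they miss things now and then, are a little off and sometimes report something else, mostly with a low value. They report only what shows in the picture. A call takes as long as a camera call.
- boxes_of(name, camera): "position" ([x, y, z] in m, in the coordinates of the camera as it stood for that picture, good to about 4 mm: the middle of the surface that is visible of it).
- cut_out(name, camera): "mask" (480x640 bool, what is visible of it).
The state is a dict: "time_s": time; "joints": joint angles; "qd": joint speeds; "joint_torque": joint torques, N m; "tcp_pos": TCP position; "eef_rot": TCP orientation; "contact_force": force on the tool from outside, world axes, zero at the start; "moment": the same for the moment, N m; "gripper_width": finger opening in m.
Only numpy, scipy, OpenCV 4.12 (cv2) and the standard library are available. Lean on these libraries where they do the work, as an engineer would, in place of code of your own. Each camera call takes 0.05 s, during which the arm holds its last target.

## Working session

There is one attempt and no reset: what is moved stays moved. The work goes in short steps, Python scripts to look and compute and a tool call to move; the robot and the scene stay as the last step left them, time stands still between calls to the robot, and variables do not carry over. Pictures are saved under pics/ and viewed, and the job is handed in when it is done.

Besides the shell and the picture viewer there is one more tool, called after "Request:" by a JSON object that holds its "fn" and its "kwargs", one argument or row to a line. apply_moves: Moves the arm, as the interface text tells. Its arguments: {"type":"object","properties":{"commands":{"type":"array"},"grip_force":{"type":"number"}},"required":["commands"]}

```bash
ls; mkdir -p pics; python3 - <<'E'
from plant import *
import cv2
print(get_state())
for n in ("scene","top"):
    p,d=capture(n); cv2.imwrite(f"pics/{n}0.png",p[:,:,::-1])
E
```

```text
pics
{'time_s': 0.0, 'joints': array([ 8.51460641e+01,  2.05894607e+01,  6.33158471e-01, -2.07019639e-02,
       -7.01355281e+01, -1.65048390e+01]), 'qd': array([-0.04107664, -0.0133107 , -0.03818026,  0.01811291,  0.02554385,
       -0.00384418]), 'joint_torque': array([-1.60184412e-03, -5.82725644e+01,  2.93060732e+01,  6.99739739e+00,
        6.95276249e-03, -1.65095321e-04]), 'tcp_pos': array([0.24570495, 0.62815937, 0.22563847]), 'eef_rot': array([ 1.79906424e+02, -7.43188221e-03, -2.13658190e+01]), 'contact_force': array([ 0.35738773, -0.41787695,  0.58497614]), 'moment': array([ 0.01597228,  0.05494793, -0.03846259]), 'gripper_width': 0.08746360493382238}
```

View pics/scene0.png

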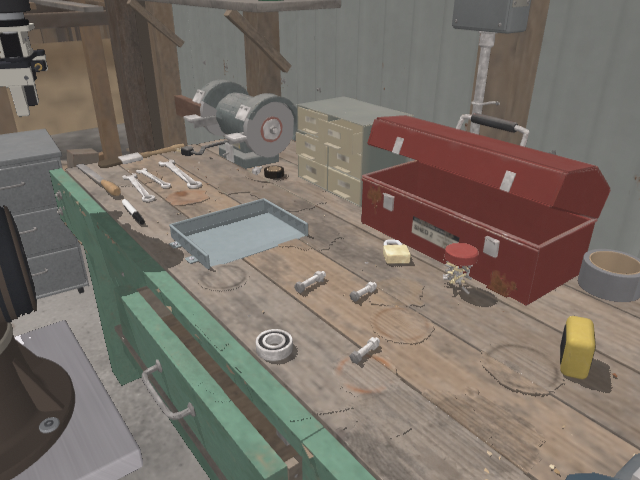

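View pics/top0.png

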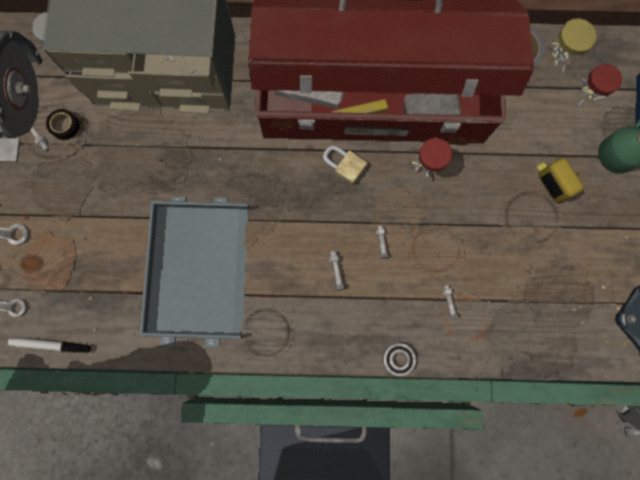

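Top view: world +y is to the left and +x is up. The pan is at px (197,270) with its open front on the right, and the bolts are at (337,270), (382,241) and (450,301). The bearing (400,359), padlock (347,163) and jar (435,155) are off the direct lanes. Next I'll measure them.

```bash
cat > h.py <<'E'
from plant import *
import numpy as np, cv2
def deproj(cam,d,us,vs,C=None):
    C=C or get_calibration(cam); K=np.array(C["mtx"]);R=np.array(C["R"]);t=np.array(C["t"])
    z=d[vs,us]; X=np.stack([(us-K[0,2])/K[0,0]*z,(vs-K[1,2])/K[1,1]*z,z],1)
    ok=z>0
    return ((X-t)@R)[ok]
def look(names=("bolt_a","catch_pan","padlock","bearing","jar_nails"),cam="top"):
    p,d=capture(cam); C=get_calibration(cam); out={}
    for n in names:
        for r in cut_out(n,cam):
            if r["score"]<0.3: continue
            v,u=np.nonzero(r["mask"])
            if len(u)<8: continue
            W=deproj(cam,d,u,v,C)
            W=W[W[:,2]>-0.02]
            (c,s,a)=cv2.minAreaRect(W[:,:2].astype(np.float32))
            print(n,round(r["score"],2),"n",len(u),"px",int(u.mean()),int(v.mean()),"c",np.round(c,3),"s",np.round(s,3),"a",round(a,1),"z",np.round(np.percentile(W[:,2],[2,50,98]),3),"x",np.round([W[:,0].min(),W[:,0].max()],3),"y",np.round([W[:,1].min(),W[:,1].max()],3))
    return p,d
E
python3 - <<'E'
from h import *
print(get_calibration("top"))
look()
E
```

```text
{'mtx': array([[531.29809432,   0.        , 312.63194008],
       [  0.        , 531.29809432, 241.21636818],
       [  0.        ,   0.        ,   1.        ]]), 'R': array([[ 0.02450904, -0.99969796,  0.00181303],
       [-0.98349892, -0.02443699, -0.17925598],
       [ 0.17924614,  0.00261028, -0.9838008 ]]), 't': array([0.03163002, 0.55819009, 0.82610372])}
bolt_a 0.74 n 228 px 449 302 c [ 0.466 -0.19 ] s [0.055 0.016] a 12.1 z [0.001 0.012 0.017] x [0.439 0.493] y [-0.203 -0.178]
bolt_a 0.72 n 275 px 336 270 c [0.515 0.004] s [0.067 0.017] a 12.4 z [0.    0.013 0.019] x [0.481 0.548] y [-0.01   0.017]
bolt_a 0.62 n 195 px 381 242 c [ 0.566 -0.074] s [0.053 0.014] a 9.3 z [0.004 0.012 0.017] x [0.539 0.592] y [-0.082 -0.064]
catch_pan 0.57 n 13988 px 194 270 c [0.512 0.249] s [0.181 0.263] a 89.8 z [-0.002  0.002  0.03 ] x [0.381 0.643] y [0.158 0.339]
catch_pan 0.43 n 334 px 336 270 c [0.516 0.004] s [0.07  0.019] a 12.1 z [-0.004  0.013  0.019] x [0.481 0.55 ] y [-0.012  0.018]
padlock 0.76 n 839 px 345 163 c [ 0.713 -0.004] s [0.081 0.053] a 55.6 z [-0.003  0.018  0.022] x [0.67  0.745] y [-0.044  0.031]
bearing 0.74 n 635 px 398 360 c [ 0.368 -0.101] s [0.05 0.05] a 66.2 z [0.004 0.014 0.018] x [0.343 0.392] y [-0.127 -0.076]
bearing 0.51 n 867 px 346 164 c [ 0.714 -0.005] s [0.079 0.057] a 55.6 z [-0.003  0.018  0.022] x [0.67  0.742] y [-0.047  0.031]
jar_nails 0.84 n 1017 px 432 156 c [ 0.717 -0.154] s [0.075 0.054] a 4.4 z [-0.003  0.074  0.078] x [0.679 0.754] y [-0.182 -0.127]
```

```bash
python3 - <<'E'
from h import *
p,d=capture("top");C=get_calibration("top")
m=cut_out("catch_pan","top")[0]["mask"]
cnt=max(cv2.findContours(m.astype(np.uint8),0,2)[0],key=cv2.contourArea)
v,u=np.nonzero(cv2.dilate(m.astype(np.uint8),np.ones((5,5))))
W=deproj("top",d,u,v,C); H=W[(W[:,2]>0.02)&(W[:,2]<0.04)]
for lo in (0.42,.47,.52,.57): 
    s=H[(H[:,0]>lo)&(H[:,0]<lo+.04)]; print("back wall x",lo+.02,np.round(np.percentile(s[:,1],[5,50,95]),4))
for lo in (0.16,.2,.24,.28):
    s=H[(H[:,1]>lo)&(H[:,1]<lo+.03)]
    for q in (s[s[:,0]<.5],s[s[:,0]>.5]): print("side y",lo+.015,len(q),np.round(np.percentile(q[:,0],[5,50,95]),4))
for q in (H[H[:,0]<.45],H[H[:,0]>.57]): print("min y of wall",np.sort(q[:,1])[:8])
h,w=p.shape[:2]; im=p[150:380,120:500,::-1]; cv2.imwrite("pics/crop.png",cv2.resize(im,None,fx=2,fy=2,interpolation=cv2.INTER_CUBIC))
E
```

```text
back wall x 0.44 [0.3201 0.3223 0.3257]
back wall x 0.49 [0.3199 0.322  0.325 ]
back wall x 0.54 [0.3198 0.3216 0.3251]
back wall x 0.59 [0.3197 0.3213 0.3248]
side y 0.175 75 [0.3967 0.3989 0.402 ]
side y 0.175 67 [0.6192 0.6213 0.6249]
side y 0.21500000000000002 66 [0.3973 0.3994 0.4023]
side y 0.21500000000000002 57 [0.6197 0.6217 0.6239]
side y 0.255 64 [0.3968 0.3997 0.4017]
side y 0.255 65 [0.6197 0.622  0.6247]
side y 0.29500000000000004 71 [0.397  0.3992 0.4022]
side y 0.29500000000000004 64 [0.6198 0.6221 0.6252]
min y of wall [0.15880129 0.15905565 0.16012446 0.16047797 0.16049437 0.16081799
 0.16149861 0.16189881]
min y of wall [0.15815192 0.1582389  0.15884513 0.15927084 0.15970414 0.15985673
 0.16059736 0.16113848]
```

View pics/crop.png

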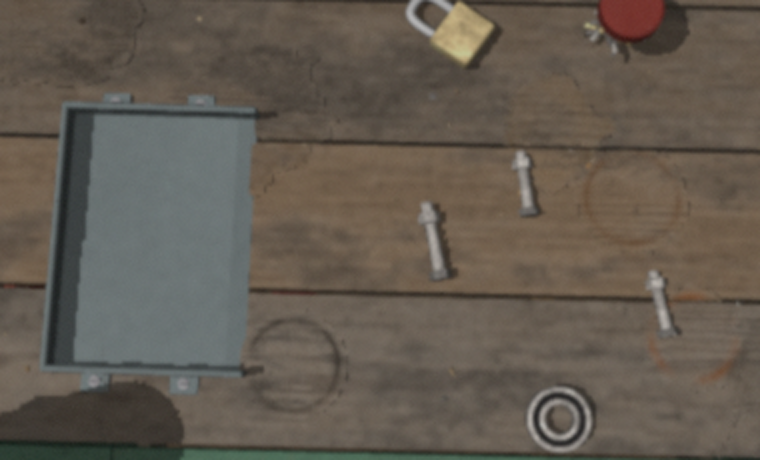

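Request:
{"fn": "apply_moves", "kwargs": {
  "commands": [
    {"grip":0.75,"slide":[0.498,0.533,0.076],"roll":68.6},
    {"grip":0.75,"slide":[0.498,0.533,0.076],"roll":68.6},
    {"grip":0.75,"slide":[0.498,0.533,0.076],"roll":68.6},
    {"grip":0.75,"slide":[0.498,0.533,0.076],"roll":68.6},
    {"grip":0.75,"slide":[0.498,0.533,0.076],"roll":68.6}
  ]
}}

```text
time_s: 1.12
tcp_pos: [0.3612, 0.338, 0.1944]
eef_rot: [-180.0, 0.0, -75.4]
contact_force: [1.4, 0.1, 1.2]
gripper_width: 0.0436
```

```bash
cat > tt.py <<'E'
import sys
from h import *
from scipy.spatial.transform import Rotation as Ro
# usage: tt.py x y z yaw -> slide, roll
s=get_state();R=Ro.from_euler("xyz",s["eef_rot"],degrees=True).as_matrix()
a=list(map(float,sys.argv[1:]))
print("t",round(s["time_s"],2),"p",np.round(s["tcp_pos"],4),"rot",np.round(s["eef_rot"],1),"F",np.round(s["contact_force"],1),"w",round(s["gripper_width"],3),"j",np.round(s["joints"]))
if a: print("slide",np.round(R.T@(np.array(a[:3])-s["tcp_pos"]),4),"roll",round((s["eef_rot"][2]-a[3]+180)%360-180,1))
E
python3 tt.py 0.515 -0.05 0.15 -90
```

```text
t 1.12 p [0.3612 0.338  0.1944] rot [-180.     0.   -75.4] F [1.4 0.1 1.2] w 0.044 j [ 66.   5. -24.   0. -61. -51.]
slide [ 0.4143 -0.051   0.0441] roll 14.6
```

The pan interior spans x 0.401–0.621 with the front edge at y≈0.160 and the back at 0.32, which fits the given 220×160 mm. I'll push the long bolt first, since it's nearest.

Request:
{"fn": "apply_moves", "kwargs": {
  "commands": [
    {"grip":0.75,"slide":[0.414,-0.051,0.044],"roll":14.6},
    {"grip":0.75,"slide":[0.414,-0.051,0.044],"roll":14.6},
    {"grip":0.75,"slide":[0.414,-0.051,0.044],"roll":14.6},
    {"grip":0.75,"slide":[0.414,-0.051,0.044],"roll":14.6},
    {"grip":0.75,"slide":[0.414,-0.051,0.044],"roll":14.6}
  ]
}}

```text
time_s: 1.75
tcp_pos: [0.4777, 0.0498, 0.1618]
eef_rot: [-179.9, 0.0, -89.6]
contact_force: [0.9, 0.4, -0.1]
gripper_width: 0.0223
```

```bash
python3 tt.py 0.512 -0.032 0.04 -90
```

```text
t 1.75 p [0.4777 0.0498 0.1618] rot [-179.9    0.   -89.6] F [ 0.9  0.4 -0.1] w 0.022 j [ 29.   5. -29.   0. -56. -29.]
slide [ 0.0821 -0.0337  0.1218] roll 0.4
```

Request:
{"fn": "apply_moves", "kwargs": {
  "commands": [
    {"grip":0.75,"slide":[0.082,-0.034,0.05],"roll":0.4},
    {"grip":0.75,"slide":[0.084,-0.034,0.1],"roll":0.4},
    {"grip":0.75,"slide":[0.084,-0.034,0.125],"roll":0.4},
    {"grip":0.75,"slide":[0.084,-0.034,0.125],"roll":0.4}
  ]
}}

```text
time_s: 2.25
tcp_pos: [0.5093, -0.0336, 0.034]
eef_rot: [179.7, -0.1, -90.2]
contact_force: [-0.6, 0.7, 1.2]
gripper_width: 0.0219
```

```bash
python3 tt.py 0.512 -0.033 0.006 -90; python3 - <<'E'
from h import *
p,d=look(("bolt_a",)); cv2.imwrite("pics/t1.png",p[100:400,100:500,::-1].repeat(2,0).repeat(2,1)[:600,:800])
E
```

```text
t 2.25 p [ 0.5093 -0.0336  0.034 ] rot [ 1.797e+02 -1.000e-01 -9.020e+01] F [-0.6  0.7  1.2] w 0.022 j [ 18.  18. -33.  -0. -39. -18.]
slide [-0.0006 -0.0028  0.028 ] roll -0.2
bolt_a 0.66 n 179 px 449 302 c [ 0.466 -0.189] s [0.052 0.012] a 11.7 z [0.008 0.012 0.017] x [0.44  0.491] y [-0.2  -0.18]
```

View pics/t1.png

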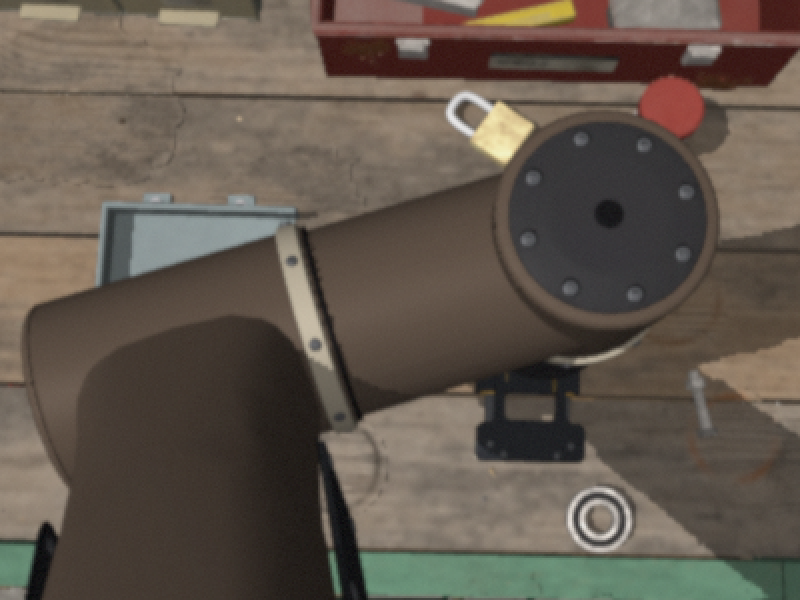

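The arm hides the bolt from the top camera, but the pose matches the plan. I'll lower and push.

Request:
{"fn": "apply_moves", "kwargs": {
  "commands": [
    {"grip":0.75,"slide":[0,-0.003,0.014],"roll":0},
    {"grip":0.75,"slide":[0,-0.003,0.028],"roll":0},
    {"grip":0.75,"slide":[-0.008,-0.003,0.028],"roll":0},
    {"grip":0.75,"slide":[-0.016,-0.003,0.028],"roll":0},
    {"grip":0.75,"slide":[-0.026,-0.003,0.028],"roll":0}
  ]
}}

```text
time_s: 2.98
tcp_pos: [0.5147, -0.0054, 0.0088]
eef_rot: [-180.0, 0.0, -90.1]
contact_force: [0.4, -0.9, 1.0]
gripper_width: 0.0219
```

```bash
python3 tt.py 0.512 0.24 0.008 -90; python3 - <<'E'
from h import *
for n in("wrist","scene"):
    p,d=capture(n); cv2.imwrite(f"pics/{n}1.png",p[:,:,::-1])
E
```

```text
t 2.98 p [ 0.5147 -0.0054  0.0088] rot [-180.     0.   -90.1] F [ 0.4 -0.9  1. ] w 0.022 j [ 21.  20. -34.   0. -36. -21.]
slide [-0.2454  0.0029  0.0008] roll -0.1
```

View pics/wrist1.png

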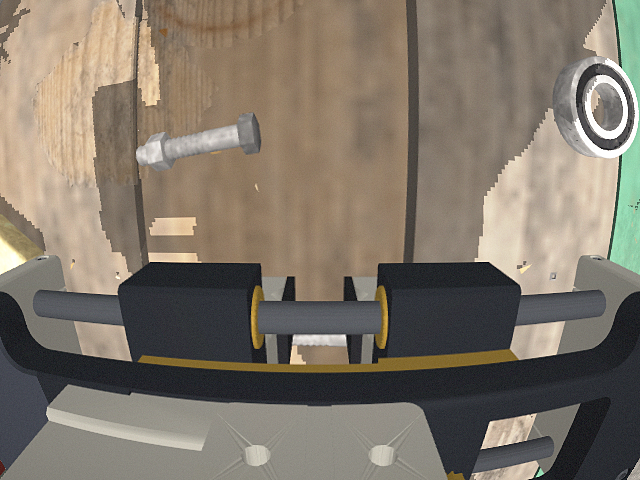

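View pics/scene1.png

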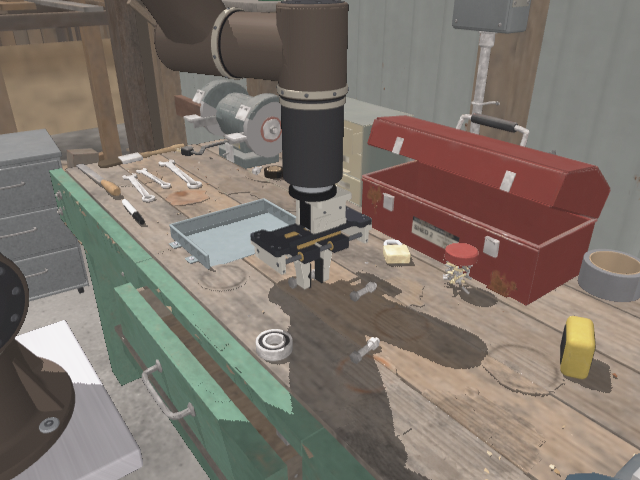

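The bolt spans the finger gap (wrist picture near (320,340)), so it's being pushed by both fingers. Continue.

Request:
{"fn": "apply_moves", "kwargs": {
  "commands": [
    {"grip":0.75,"slide":[-0.015,0.002,0.0],"roll":0},
    {"grip":0.75,"slide":[-0.03,0.002,0.0],"roll":0},
    {"grip":0.75,"slide":[-0.045,0.002,0.0],"roll":0},
    {"grip":0.75,"slide":[-0.06,0.002,0.0],"roll":0},
    {"grip":0.75,"slide":[-0.075,0.002,0.0],"roll":0}
  ]
}}

```text
time_s: 3.7
tcp_pos: [0.5125, 0.0698, 0.0084]
eef_rot: [180.0, -0.0, -90.1]
contact_force: [0.8, -1.1, 2.4]
gripper_width: 0.0218
```

Request:
{"fn": "apply_moves", "kwargs": {
  "commands": [
    {"grip":0.75,"slide":[-0.015,0,0.0],"roll":0},
    {"grip":0.75,"slide":[-0.03,0,0.0],"roll":0},
    {"grip":0.75,"slide":[-0.045,0,0.0],"roll":0},
    {"grip":0.75,"slide":[-0.06,0,-0.001],"roll":0},
    {"grip":0.75,"slide":[-0.07,0,-0.002],"roll":0}
  ]
}}

```text
time_s: 4.32
tcp_pos: [0.5126, 0.1398, 0.0104]
eef_rot: [180.0, 0.0, -90.1]
contact_force: [-0.0, -0.7, 0.6]
gripper_width: 0.0222
```

```bash
python3 tt.py 0.512 0.24 0.008 -90; python3 - <<'E'
from h import *
for n in("wrist","scene"):
    p,d=capture(n); cv2.imwrite(f"pics/{n}2.png",p[:,:,::-1])
E
```

```text
t 4.33 p [0.5126 0.1398 0.0104] rot [180.    0.  -90.1] F [-0.  -0.7  0.6] w 0.022 j [ 36.  21. -32.  -0. -37. -36.]
slide [-0.1002  0.0007  0.0024] roll -0.1
```

View pics/wrist2.png

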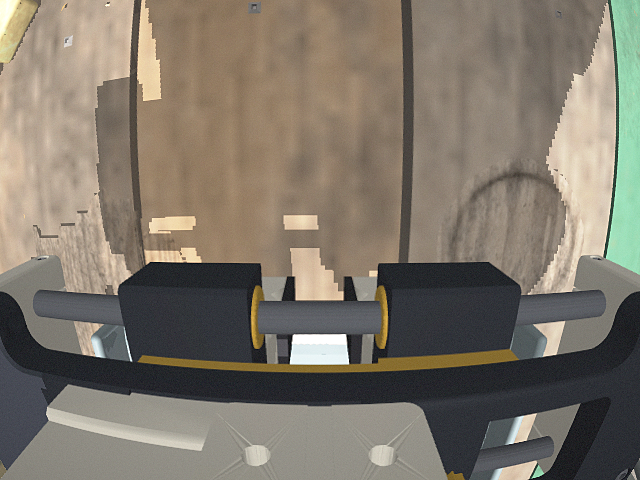

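View pics/scene2.png

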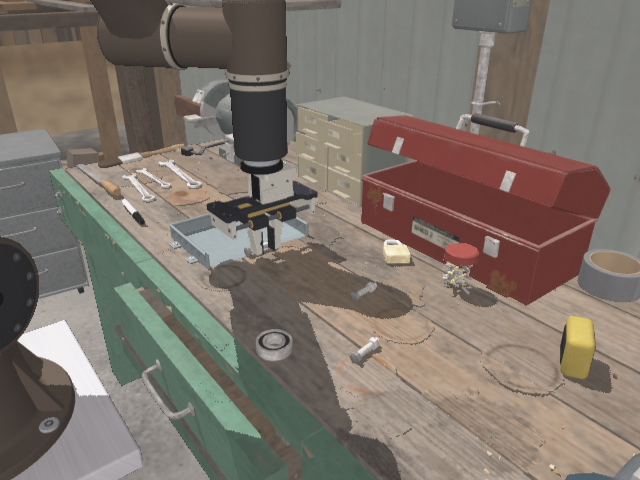

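The bolt isn't left behind the fingers, so it must be ahead at the pan mouth. Push on into the pan.

Request:
{"fn": "apply_moves", "kwargs": {
  "commands": [
    {"grip":0.75,"slide":[-0.015,0,0.0],"roll":0},
    {"grip":0.75,"slide":[-0.03,0,0.0],"roll":0},
    {"grip":0.75,"slide":[-0.045,0,0.0],"roll":0},
    {"grip":0.75,"slide":[-0.06,0,0],"roll":0},
    {"grip":0.75,"slide":[-0.075,0,0],"roll":0}
  ]
}}

```text
time_s: 5.05
tcp_pos: [0.5125, 0.2138, 0.0106]
eef_rot: [180.0, -0.0, -90.1]
contact_force: [-0.1, -5.2, 5.8]
gripper_width: 0.0217
```

Request:
{"fn": "apply_moves", "kwargs": {
  "commands": [
    {"grip":0.75,"slide":[-0.015,0,0.0],"roll":0},
    {"grip":0.75,"slide":[-0.03,0,0.0],"roll":0},
    {"grip":0.75,"slide":[-0.035,0,0.0],"roll":0},
    {"grip":0.75,"slide":[-0.035,0,0],"roll":0},
    {"grip":0.75,"slide":[-0.02,0,-0.02],"roll":0}
  ]
}}

```text
time_s: 5.68
tcp_pos: [0.5119, 0.2335, 0.0291]
eef_rot: [179.9, -0.1, -90.0]
contact_force: [-0.4, -0.0, 1.1]
gripper_width: 0.0216
```

```bash
python3 tt.py 0.56 -0.115 0.10 -90
```

```text
t 5.67 p [0.5119 0.2335 0.0291] rot [ 1.799e+02 -1.000e-01 -9.000e+01] F [-0.4 -0.   1.1] w 0.022 j [ 44.  22. -27.  -0. -41. -44.]
slide [ 0.3485 -0.0483 -0.0705] roll -0.0
```

Request:
{"fn": "apply_moves", "kwargs": {
  "commands": [
    {"grip":0.75,"slide":[0.02,0,-0.06],"roll":0},
    {"grip":0.75,"slide":[0.08,-0.012,-0.08],"roll":0},
    {"grip":0.75,"slide":[0.14,-0.024,-0.08],"roll":0},
    {"grip":0.75,"slide":[0.2,-0.036,-0.08],"roll":0},
    {"grip":0.75,"slide":[0.26,-0.048,-0.08],"roll":0}
  ]
}}

```text
time_s: 6.3
tcp_pos: [0.5605, -0.0283, 0.1106]
eef_rot: [-180.0, 0.0, -90.1]
contact_force: [0.6, 0.8, 0.3]
gripper_width: 0.0219
```

```bash
python3 tt.py 0.562 -0.108 0.04 -90; python3 - <<'E'
from h import *
p,d=look(("bolt_a",));cv2.imwrite("pics/t3.png",p[:,:,::-1])
E
```

```text
t 6.3 p [ 0.5605 -0.0283  0.1106] rot [-180.     0.   -90.1] F [0.6 0.8 0.3] w 0.022 j [ 17.  16. -23.  -0. -51. -17.]
slide [ 0.0798 -0.0016  0.0705] roll -0.1
bolt_a 0.71 n 182 px 449 302 c [ 0.466 -0.189] s [0.055 0.013] a 10.1 z [0.008 0.013 0.017] x [0.439 0.493] y [-0.2   -0.179]
```

View pics/t3.png

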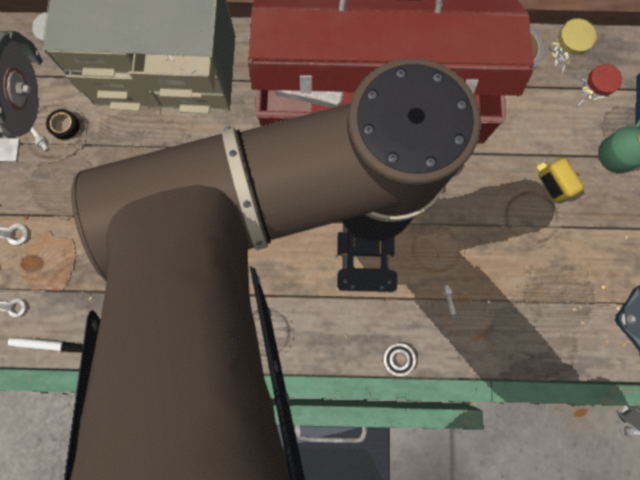

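The top view is still blocked over the pan. I'll continue with bolt 2, which the scene view shows unmoved.

Request:
{"fn": "apply_moves", "kwargs": {
  "commands": [
    {"grip":0.75,"slide":[0.05,-0.002,0.0],"roll":0},
    {"grip":0.75,"slide":[0.08,-0.002,0.02],"roll":0},
    {"grip":0.75,"slide":[0.08,-0.002,0.06],"roll":0},
    {"grip":0.75,"slide":[0.08,-0.002,0.07],"roll":0},
    {"grip":0.75,"slide":[0.08,-0.002,0.07],"roll":0}
  ]
}}

```text
time_s: 7.02
tcp_pos: [0.5621, -0.106, 0.0402]
eef_rot: [179.9, -0.0, -90.0]
contact_force: [0.4, 0.1, 0.2]
gripper_width: 0.0218
```

```bash
python3 tt.py 0.562 -0.108 0.007 -90; python3 - <<'E'
from h import *
for n in ("scene","wrist"):
    p,d=capture(n); cv2.imwrite(f"pics/{n}3.png",p[:,:,::-1])
E
```

```text
t 7.03 p [ 0.5621 -0.106   0.0402] rot [179.9  -0.  -90. ] F [0.4 0.1 0.2] w 0.022 j [  9.  22. -25.   0. -43.  -9.]
slide [0.002  0.0001 0.0332] roll -0.0
```

View pics/scene3.png

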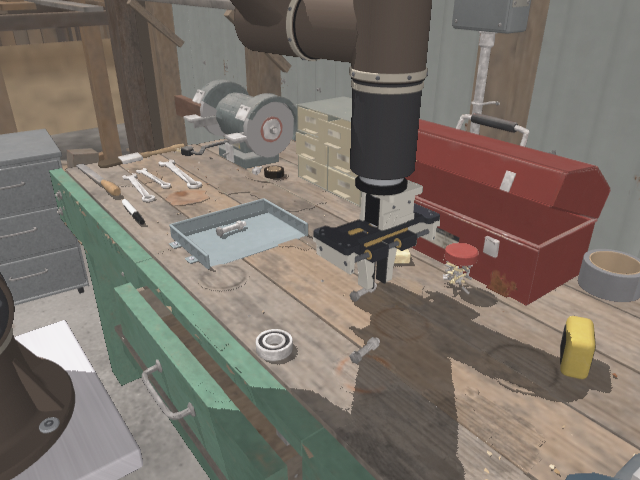

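View pics/wrist3.png

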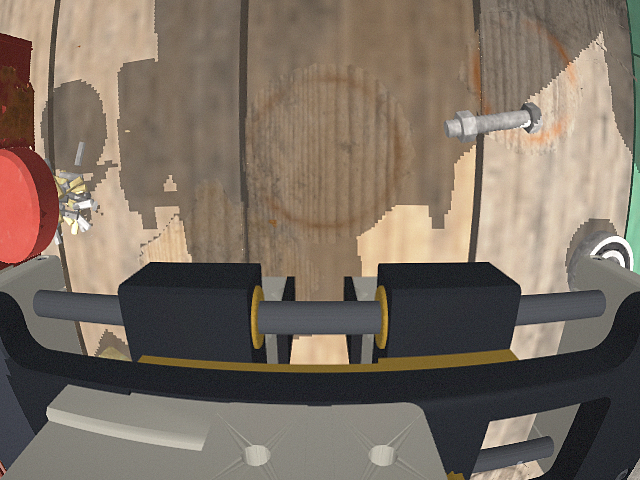

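The long bolt lies fully in the pan (scene px (231,228)). Bolt 2 is ahead of the fingers (px (358,295)), so I'll push it.

Request:
{"fn": "apply_moves", "kwargs": {
  "commands": [
    {"grip":0.75,"slide":[0.001,0,0.018],"roll":0},
    {"grip":0.75,"slide":[0,0,0.033],"roll":0},
    {"grip":0.75,"slide":[-0.008,0,0.033],"roll":0},
    {"grip":0.75,"slide":[-0.018,0,0.033],"roll":0},
    {"grip":0.75,"slide":[-0.03,0,0.033],"roll":0}
  ]
}}

```text
time_s: 7.75
tcp_pos: [0.5629, -0.0754, 0.0081]
eef_rot: [-179.9, 0.0, -90.1]
contact_force: [0.2, 0.3, 1.3]
gripper_width: 0.0219
```

Request:
{"fn": "apply_moves", "kwargs": {
  "commands": [
    {"grip":0.75,"slide":[-0.015,0,0.0],"roll":0},
    {"grip":0.75,"slide":[-0.03,0,0.0],"roll":0},
    {"grip":0.75,"slide":[-0.045,0,0.0],"roll":0},
    {"grip":0.75,"slide":[-0.06,0,0.0],"roll":0},
    {"grip":0.75,"slide":[-0.075,0,0.0],"roll":0}
  ]
}}

```text
time_s: 8.38
tcp_pos: [0.5624, -0.0002, 0.0074]
eef_rot: [180.0, -0.0, -90.1]
contact_force: [-0.5, -0.3, 0.8]
gripper_width: 0.0218
```

```bash
python3 tt.py 0.562 0.2 0.008 -90; python3 - <<'E'
from h import *
for n in ("scene","wrist"):
    p,d=capture(n); cv2.imwrite(f"pics/{n}4.png",p[:,:,::-1])
E
```

```text
t 8.38 p [ 5.624e-01 -2.000e-04  7.400e-03] rot [180.   -0.  -90.1] F [-0.5 -0.3  0.8] w 0.022 j [ 20.  24. -28.   0. -38. -20.]
slide [-0.2002  0.0006 -0.0006] roll -0.1
```

View pics/scene4.png

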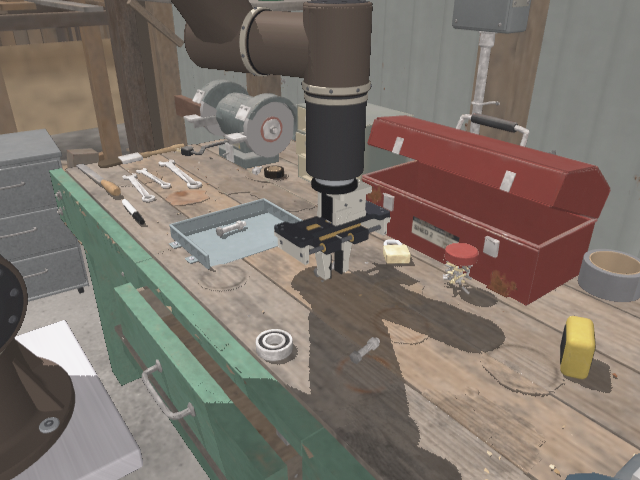

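View pics/wrist4.png

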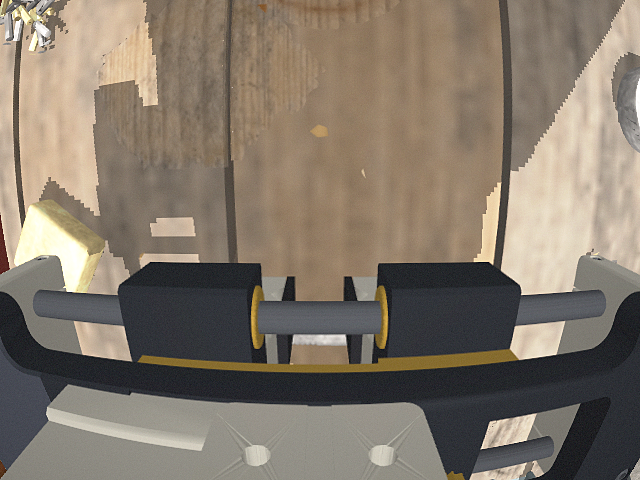

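Bolt 2 is held in front of both fingers and nothing is left behind. Continue into the pan.

Request:
{"fn": "apply_moves", "kwargs": {
  "commands": [
    {"grip":0.75,"slide":[-0.015,0,0.0],"roll":0},
    {"grip":0.75,"slide":[-0.03,0,0.0],"roll":0},
    {"grip":0.75,"slide":[-0.045,0,0.0],"roll":0},
    {"grip":0.75,"slide":[-0.06,0,0.0],"roll":0},
    {"grip":0.75,"slide":[-0.075,0,0.0],"roll":0}
  ]
}}

```text
time_s: 9.1
tcp_pos: [0.5625, 0.0748, 0.0074]
eef_rot: [-180.0, 0.0, -90.1]
contact_force: [0.9, -1.3, 0.9]
gripper_width: 0.0218
```

Request:
{"fn": "apply_moves", "kwargs": {
  "commands": [
    {"grip":0.75,"slide":[-0.015,0,0.0],"roll":0},
    {"grip":0.75,"slide":[-0.03,0,0.0],"roll":0},
    {"grip":0.75,"slide":[-0.045,0,-0.001],"roll":0},
    {"grip":0.75,"slide":[-0.06,0,-0.002],"roll":0},
    {"grip":0.75,"slide":[-0.075,0,-0.002],"roll":0}
  ]
}}

```text
time_s: 9.72
tcp_pos: [0.5627, 0.1495, 0.0096]
eef_rot: [-180.0, -0.0, -90.1]
contact_force: [0.2, -7.0, 7.0]
gripper_width: 0.0216
```

Request:
{"fn": "apply_moves", "kwargs": {
  "commands": [
    {"grip":0.75,"slide":[-0.015,0,0.0],"roll":0},
    {"grip":0.75,"slide":[-0.03,0,0.0],"roll":0},
    {"grip":0.75,"slide":[-0.045,0,0.0],"roll":0},
    {"grip":0.75,"slide":[-0.06,0,0.0],"roll":0},
    {"grip":0.75,"slide":[-0.06,0,0.0],"roll":0}
  ]
}}

```text
time_s: 10.35
tcp_pos: [0.5628, 0.2102, 0.0092]
eef_rot: [-180.0, 0.0, -90.0]
contact_force: [-0.7, -0.0, 0.1]
gripper_width: 0.0217
```

```bash
python3 tt.py 0.466 -0.222 0.12 -90; python3 - <<'E'
from h import *
for n in ("scene",):
    p,d=capture(n); cv2.imwrite(f"pics/{n}5.png",p[:,:,::-1])
E
```

```text
t 10.35 p [0.5628 0.2102 0.0092] rot [-180.    0.  -90.] F [-0.7 -0.   0.1] w 0.022 j [ 39.  26. -23.  -0. -41. -39.]
slide [ 0.4322  0.0968 -0.1109] roll 0.0
```

View pics/scene5.png

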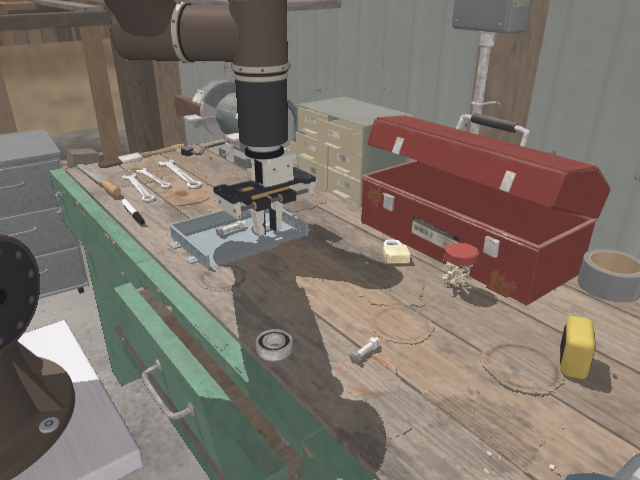

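Request:
{"fn": "apply_moves", "kwargs": {
  "commands": [
    {"grip":0.75,"slide":[0.015,0,-0.02],"roll":0},
    {"grip":0.75,"slide":[0.03,0.005,-0.07],"roll":0},
    {"grip":0.75,"slide":[0.08,0.02,-0.1],"roll":0},
    {"grip":0.75,"slide":[0.14,0.035,-0.1],"roll":0},
    {"grip":0.75,"slide":[0.2,0.05,-0.1],"roll":0}
  ]
}}

```text
time_s: 11.02
tcp_pos: [0.5117, 0.0064, 0.1112]
eef_rot: [-179.9, 0.1, -90.1]
contact_force: [0.9, -1.0, -0.4]
gripper_width: 0.0218
```

Request:
{"fn": "apply_moves", "kwargs": {
  "commands": [
    {"grip":0.75,"slide":[0.06,0.015,0],"roll":0},
    {"grip":0.75,"slide":[0.12,0.03,0],"roll":0},
    {"grip":0.75,"slide":[0.18,0.045,0],"roll":0},
    {"grip":0.75,"slide":[0.235,0.047,0],"roll":0},
    {"grip":0.75,"slide":[0.235,0.047,0.02],"roll":0}
  ]
}}

```text
time_s: 11.65
tcp_pos: [0.465, -0.2306, 0.0915]
eef_rot: [-179.8, -0.1, -90.4]
contact_force: [-0.6, 1.4, -0.7]
gripper_width: 0.0221
```

```bash
python3 tt.py 0.466 -0.225 0.04 -90; python3 - <<'E'
from h import *
p,d=look(("bolt_a",)); cv2.imwrite("pics/t6.png",p[:,:,::-1])
for n in ("scene",):
    p,d=capture(n); cv2.imwrite(f"pics/{n}6.png",p[:,:,::-1])
E
```

```text
t 11.65 p [ 0.465  -0.2306  0.0915] rot [-1.798e+02 -1.000e-01 -9.040e+01] F [-0.6  1.4 -0.7] w 0.022 j [ -5.  13. -29.   0. -47.   4.]
slide [-0.0056 -0.0008  0.0515] roll -0.4
bolt_a 0.72 n 214 px 204 235 c [0.567 0.234] s [0.018 0.056] a 86.1 z [0.001 0.014 0.02 ] x [0.54  0.595] y [0.224 0.242]
bolt_a 0.65 n 307 px 181 270 c [0.508 0.268] s [0.068 0.018] a 5.9 z [0.001 0.015 0.021] x [0.474 0.542] y [0.256 0.28 ]
```

View pics/t6.png

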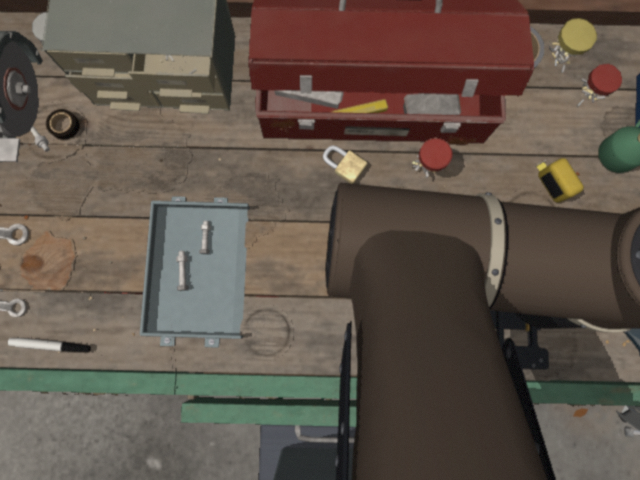

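View pics/scene6.png

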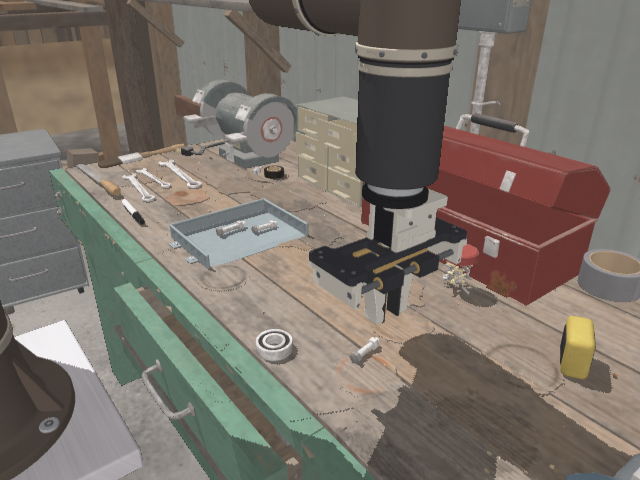

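Both bolts are well inside the pan (top px (204,235) and (181,270)), and the padlock and jar haven't moved. Now the third bolt.

Request:
{"fn": "apply_moves", "kwargs": {
  "commands": [
    {"grip":0.75,"slide":[-0.004,-0.001,0.05],"roll":0},
    {"grip":0.75,"slide":[-0.004,-0.001,0.07],"roll":0},
    {"grip":0.75,"slide":[-0.004,-0.001,0.084],"roll":0},
    {"grip":0.75,"slide":[-0.012,-0.001,0.084],"roll":0},
    {"grip":0.75,"slide":[-0.025,-0.001,0.084],"roll":0}
  ]
}}

```text
time_s: 12.42
tcp_pos: [0.4669, -0.2006, 0.0064]
eef_rot: [-179.9, -0.0, -90.1]
contact_force: [0.1, -0.4, -0.1]
gripper_width: 0.0219
```

Request:
{"fn": "apply_moves", "kwargs": {
  "commands": [
    {"grip":0.75,"slide":[-0.01,0,0.0],"roll":0},
    {"grip":0.75,"slide":[-0.025,0,0.0],"roll":0},
    {"grip":0.75,"slide":[-0.04,0,0.0],"roll":0},
    {"grip":0.75,"slide":[-0.055,0,0.0],"roll":0},
    {"grip":0.75,"slide":[-0.07,0,0.0],"roll":0}
  ]
}}

```text
time_s: 13.05
tcp_pos: [0.4663, -0.1301, 0.0054]
eef_rot: [180.0, -0.0, -90.1]
contact_force: [0.4, -0.8, 0.4]
gripper_width: 0.0218
```

```bash
python3 tt.py 0.466 0.2 0.008 -90; python3 - <<'E'
from h import *
for n in ("scene","wrist"):
    p,d=capture(n); cv2.imwrite(f"pics/{n}7.png",p[:,:,::-1])
E
```

```text
t 13.05 p [ 0.4663 -0.1301  0.0054] rot [180.   -0.  -90.1] F [ 0.4 -0.8  0.4] w 0.022 j [  8.  18. -38.   0. -33.  -8.]
slide [-0.3301  0.0006 -0.0026] roll -0.1
```

View pics/scene7.png

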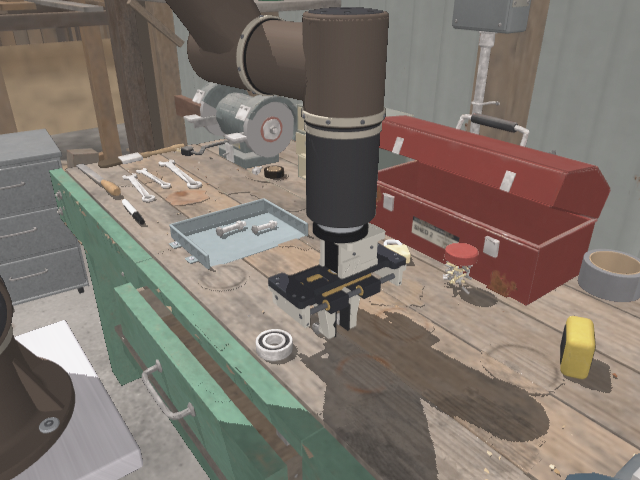

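View pics/wrist7.png

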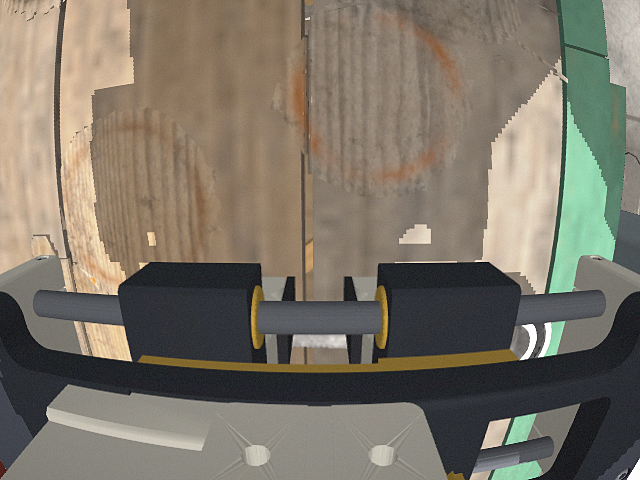

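The third bolt is across both fingers with the bearing clear to the side. Continue, about 0.33 m to go.

Request:
{"fn": "apply_moves", "kwargs": {
  "commands": [
    {"grip":0.75,"slide":[-0.015,0,0.0],"roll":0},
    {"grip":0.75,"slide":[-0.03,0,-0.001],"roll":0},
    {"grip":0.75,"slide":[-0.045,0,-0.001],"roll":0},
    {"grip":0.75,"slide":[-0.06,0,-0.001],"roll":0},
    {"grip":0.75,"slide":[-0.075,0,-0.001],"roll":0}
  ]
}}

```text
time_s: 13.78
tcp_pos: [0.4664, -0.0551, 0.0064]
eef_rot: [-180.0, 0.0, -90.1]
contact_force: [0.4, -0.8, 0.0]
gripper_width: 0.0219
```

Request:
{"fn": "apply_moves", "kwargs": {
  "commands": [
    {"grip":0.75,"slide":[-0.015,0,0.0],"roll":0},
    {"grip":0.75,"slide":[-0.03,0,0.0],"roll":0},
    {"grip":0.75,"slide":[-0.045,0,0.0],"roll":0},
    {"grip":0.75,"slide":[-0.06,0,0.0],"roll":0},
    {"grip":0.75,"slide":[-0.075,0,0.0],"roll":0}
  ]
}}

```text
time_s: 14.4
tcp_pos: [0.4665, 0.0198, 0.0064]
eef_rot: [-180.0, 0.0, -90.1]
contact_force: [-0.3, -0.3, 0.7]
gripper_width: 0.022
```

Request:
{"fn": "apply_moves", "kwargs": {
  "commands": [
    {"grip":0.75,"slide":[-0.015,0,0.0],"roll":0},
    {"grip":0.75,"slide":[-0.03,0,0.0],"roll":0},
    {"grip":0.75,"slide":[-0.045,0,0.0],"roll":0},
    {"grip":0.75,"slide":[-0.06,0,0.0],"roll":0},
    {"grip":0.75,"slide":[-0.075,0,0.0],"roll":0}
  ]
}}

```text
time_s: 15.02
tcp_pos: [0.4666, 0.0948, 0.0064]
eef_rot: [-180.0, -0.0, -90.1]
contact_force: [-0.3, -0.6, 0.2]
gripper_width: 0.0221
```

```bash
python3 tt.py 0.466 0.2 0.0095 -90; python3 - <<'E'
from h import *
for n in ("scene","wrist"):
    p,d=capture(n); cv2.imwrite(f"pics/{n}8.png",p[:,:,::-1])
E
```

```text
t 15.03 p [0.4666 0.0948 0.0064] rot [-180.    -0.   -90.1] F [-0.3 -0.6  0.2] w 0.022 j [ 35.  18. -39.   0. -33. -35.]
slide [-0.1052  0.0007 -0.0031] roll -0.1
```

View pics/wrist8.png

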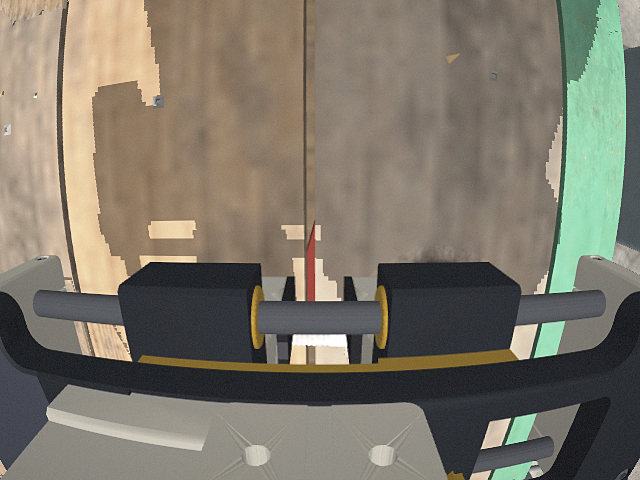

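View pics/scene8.png

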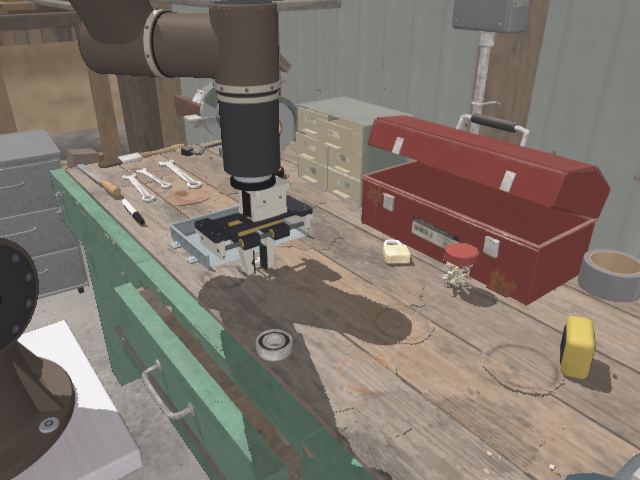

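The bolt is still in front. Last stretch, raising 3 mm for the pan floor.

Request:
{"fn": "apply_moves", "kwargs": {
  "commands": [
    {"grip":0.75,"slide":[-0.015,0,0.0],"roll":0},
    {"grip":0.75,"slide":[-0.03,0,-0.001],"roll":0},
    {"grip":0.75,"slide":[-0.045,0,-0.002],"roll":0},
    {"grip":0.75,"slide":[-0.06,0,-0.003],"roll":0},
    {"grip":0.75,"slide":[-0.075,0,-0.003],"roll":0}
  ]
}}

```text
time_s: 15.75
tcp_pos: [0.4667, 0.17, 0.0095]
eef_rot: [-180.0, 0.0, -90.1]
contact_force: [-0.2, -0.1, 0.5]
gripper_width: 0.0218
```

Request:
{"fn": "apply_moves", "kwargs": {
  "commands": [
    {"grip":0.75,"slide":[-0.015,0,0.0],"roll":0},
    {"grip":0.75,"slide":[-0.03,0,0],"roll":0},
    {"grip":0.75,"slide":[-0.035,0,0],"roll":0},
    {"grip":0.75,"slide":[-0.035,0,0],"roll":0},
    {"grip":0.75,"slide":[-0.025,0,-0.01],"roll":0}
  ]
}}

```text
time_s: 16.38
tcp_pos: [0.4662, 0.1932, 0.0191]
eef_rot: [179.9, -0.1, -90.0]
contact_force: [0.8, -0.7, -0.3]
gripper_width: 0.0215
```

Request:
{"fn": "apply_moves", "kwargs": {
  "commands": [
    {"grip":0.75,"slide":[0.01,0,-0.06],"roll":0},
    {"grip":0.75,"slide":[0.05,0,-0.1],"roll":0},
    {"grip":0.75,"slide":[0.11,0,-0.1],"roll":0},
    {"grip":0.75,"slide":[0.17,0,-0.1],"roll":0},
    {"grip":0.75,"slide":[0.23,0,-0.1],"roll":0}
  ]
}}

```text
time_s: 17.0
tcp_pos: [0.4657, -0.0387, 0.1205]
eef_rot: [-179.9, 0.0, -90.1]
contact_force: [1.3, -0.4, -0.8]
gripper_width: 0.0219
```

Request:
{"fn": "apply_moves", "kwargs": {
  "commands": [
    {"grip":0.75,"slide":[0.06,0,0],"roll":0},
    {"grip":0.75,"slide":[0.12,0,0],"roll":0},
    {"grip":0.75,"slide":[0.16,0,0],"roll":0},
    {"grip":0.75,"slide":[0.16,0,0],"roll":0},
    {"grip":0.75,"slide":[0.16,0,0],"roll":0}
  ]
}}

```text
time_s: 17.62
tcp_pos: [0.4654, -0.1966, 0.1197]
eef_rot: [-180.0, 0.0, -90.2]
contact_force: [0.4, 0.0, 0.3]
gripper_width: 0.0218
```

```bash
python3 tt.py; python3 - <<'E'
from h import *
p,d=look(); cv2.imwrite("pics/t9.png",p[:,:,::-1])
p,d=capture("scene"); cv2.imwrite("pics/scene9.png",p[:,:,::-1])
E
```

```text
t 17.62 p [ 0.4654 -0.1966  0.1197] rot [-180.     0.   -90.2] F [0.4 0.  0.3] w 0.022 j [ -1.  10. -29.  -0. -51.   0.]
bolt_a 0.63 n 222 px 204 237 c [0.567 0.232] s [0.016 0.057] a 89.6 z [0.002 0.014 0.02 ] x [0.539 0.596] y [0.224 0.24 ]
bolt_a 0.53 n 256 px 181 270 c [0.507 0.267] s [0.066 0.016] a 9.7 z [0.009 0.016 0.022] x [0.475 0.54 ] y [0.257 0.279]
bolt_a 0.52 n 286 px 204 296 c [0.466 0.226] s [0.059 0.02 ] a 4.2 z [0.    0.013 0.019] x [0.437 0.495] y [0.217 0.237]
catch_pan 0.64 n 13083 px 194 270 c [0.512 0.243] s [0.176 0.26 ] a 88.0 z [-0.002  0.002  0.03 ] x [0.381 0.643] y [0.158 0.335]
catch_pan 0.57 n 218 px 204 297 c [0.465 0.225] s [0.056 0.016] a 1.1 z [0.004 0.014 0.019] x [0.437 0.493] y [0.217 0.233]
padlock 0.92 n 724 px 347 165 c [ 0.711 -0.007] s [0.072 0.054] a 55.8 z [0.007 0.018 0.022] x [0.67  0.736] y [-0.043  0.029]
bearing 0.65 n 12977 px 194 271 c [0.511 0.247] s [0.177 0.26 ] a 89.7 z [-0.002  0.002  0.03 ] x [0.381 0.641] y [0.158 0.335]
jar_nails 0.67 n 946 px 433 155 c [ 0.721 -0.161] s [0.052 0.085] a 64.8 z [0.009 0.074 0.078] x [0.679 0.754] y [-0.2   -0.128]
```

View pics/t9.png

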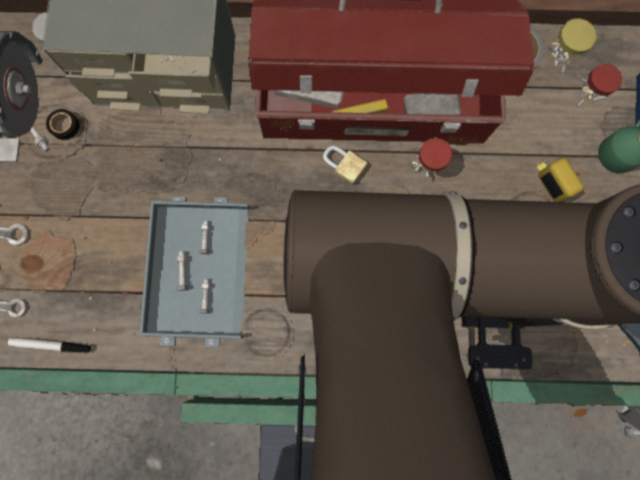

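View pics/scene9.png

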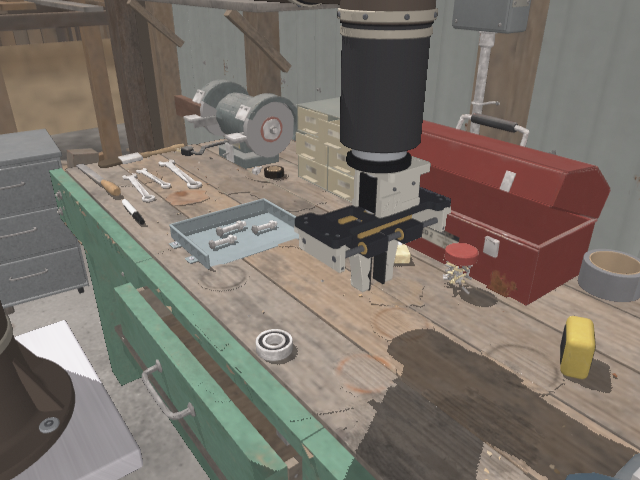

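All three bolts lie inside the pan (y 0.217–0.279, pan 0.160–0.320). The bystanders are at their starting pixels and the arm is clear.

```bash
python3 -c "
from plant import *
print(close_job())"
```

```text
the job is handed in; nothing more can be done
None
```

I swept all three bolts along the bench into the catch pan, one after another, with the fingers half-shut. None was picked up. I handed the job in at about 17.7 s of the 72 s allowed; no verdict was reported.

**Bolts:** The last top picture puts them at world y 0.217–0.279 m, and the pan runs from 0.160 m (front edge) to 0.320 m. In x they span 0.437–0.596 m, between walls at 0.401 and 0.621 m. So each is at least 55 mm behind the front edge and 25 mm from any wall.

**Bystanders:**
- **Padlock:** It reads within about 4 mm of where it started.
- **Jar:** It reads about 8 mm off, but that comes from stray nail pixels in its outline; the lid sits at the same pixels as before.
- **Bearing:** It was hidden by the arm in the last top picture, and the network wrongly reported the pan as the bearing. The scene picture shows it in its original place.

**Arm:** It stood clear about 0.12 m above the bench with no contact force. The highest force readings I saw while pushing were below 10 N.

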